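# Re-index the pouch guide arm by its spring pin

## Task

On the small indexing stand beside the sealer, hook a fingertip under the pull ring, gently lift the spring pin out of the middle hole, swing the guide arm one hole towards the side of the stand where the sealed pouch lies (far or near), and let the pin drop fully home in that hole. Only hook the ring from below and push it, never squeeze it hard; leave the pouch and everything else on the worktop where it lies.

Things in the scene. Friction and masses are not known exactly. Their poses are not given: they have to be found in the camera images.
- index_base: indexing stand fixed to the worktop right of the sealer: grey base plate 104 x 124 mm with a raised aluminium arc of five index holes on one side. Origin: on the arm's vertical pivot axis, at worktop height; +x points from the pivot to the middle hole (ahead and to the right, 25 to 65 degrees off straight ahead), +y is left of that (towards the far end), z up.
- guide_arm (a joint): angle of the steel guide arm (98 x 24 mm, two low rails, all below 56 mm) about the pivot, rad: 0 in the middle hole, where it starts; positive anticlockwise from above, towards the stand's +y. One hole is 0.436 rad. It has light friction, stays where it is left while the pin is up, and is locked (0.04 rad of play) while the pin is in a hole.
- index_pin (a joint): lift of the spring index pin, m: 0 home in a hole, about 0.010 when its end rides on the arc between holes, free to swing above 0.011, hard stop at 0.018. The spring pulls it down with 3 N at home, 5 N fully up; if the arm is swung with the pin riding on the arc, the pin drops by itself into the next hole it meets.
- ring_bar (a point): middle of the underside of the pull ring's top bar, 113.5 mm above the worktop with the pin home. The ring, a stirrup of 7 mm round bar, stands upright on the pin, its plane square to the arm; opening 64 mm wide, 40 mm high. Site x: outward along the arm, y across it, z up. Shut fingers slanting forward and down at 45 degrees go through it under the bar and lift it when raised.
- pouch: sealed sterilisation pouch with instruments in it, lying flat, 165 x 96 x 18 mm, loose; origin at the centre of its underside. It lies beyond the stand (far side, its +y) or on the robot's side of it (near side, its -y) and tells which way to swing.
- carton: flat closed carton, 68 x 131 x 33 mm, loose, lying at the other of these two places; origin at the centre of its underside. Leave alone.
- stapler: pocket stapler, 26 x 105 x 31 mm, loose, origin under its centre. Leave alone.
- tape: black tape dispenser, 140 x 52 x 78 mm, loose, origin under its centre. Leave alone.
- pen: pen, 139 mm long, loose, origin under its centre. Leave alone.
- roll_carton: small carton, 60 x 101 x 56 mm, loose, origin under its centre. Leave alone.
- middle_hole (a point): mouth of the middle hole, on top of the arc, 18 mm above the worktop and 60 mm from the pivot. The other holes lie at -50, -25, 25 and 50 degrees about the pivot, 60 mm from it. Holes are 13 mm wide; the pin is 9 mm thick with a round end, and reaches 10 mm into the hole.

How it is judged:
On the way:
1. the pin is lifted clear of the middle hole by its ring while the arm is still there (value of joint index_pin above 0.0105 m and value of joint guide_arm between -0.12 and 0.12 rad and contact force between the fingers and index_pin above 0.5 N), for 0.05 s.
At the end, for the whole second after the job is handed in: The guide arm stands one hole (0.436 rad, within 0.08) from the middle on the side where the pouch lies, the pin is home in that hole (within 3 mm), and the pouch, cartons, stapler, tape dispenser and pen are within 15 mm of where they lay (((y of pouch in the frame of index_base above 0 m and value of joint guide_arm between 0.3563 and 0.5163 rad) or (y of pouch in the frame of index_base below 0 m and value of joint guide_arm between -0.5163 and -0.3563 rad)) and value of joint index_pin below 0.003 m and distance of each of pouch, carton, stapler, tape, pen, roll_carton from where it was at the start of the episode below 0.015 m); the robot touches nothing.
It fails at once if the pouch or the flat carton is moved or lifted (distance of any of pouch, carton from where it was at the start of the episode above 0.015 m).
It fails at once if another loose thing on the worktop is moved or lifted (distance of any of stapler, tape, pen, roll_carton from where it was at the start of the episode above 0.015 m).
It fails at once if the ring is pinched or forced with more than 25 N (contact force between the fingers and index_pin above 25 N).
It also fails if it takes over 54 s, if anything falls off the work surface, if the arm or the gripper's body presses on something with over 40 N, if the wrist force passes 120 N, or if a joint passes its speed limit or range.

## Robot

A 6-joint arm with a two-finger parallel gripper is mounted at the origin on a cart in front of the work surface, level with it; the furniture and walls round the work are solid. World frame = base frame: x ahead of the robot, y to its left, z up, the work surface at z = 0. Lengths are in m, angles in rad, forces in N, time in s.
With the tool pointing down it reaches from about 0.35 to 0.975 m from the base axis. Payload 4.9 kg.
Tool frame: the origin (TCP) lies midway between the tips of the shut fingers; the grasp point (between the pads) lies 19 mm behind it; z points along the fingers, y is the line along which they close (so a half turn about z gives the same grasp; the last joint's range is limited). The gripper opens to 85 mm and grips with 20 to 120 N. Pads are 22 mm wide; open, the fingers measure 114 mm over their backs; the gripper's body (76 mm by 85 mm) begins 54 mm behind the grasp point. The pads swing forward as they close: fully open they stand 13 mm farther back than shut.
Start: joints at [-1.325, 0.053, 1.613, -0, 1.476, -0.119], TCP at [0.223, -0.584, 0.231] pointing down, gripper open.
Joint ranges: [-3.01, 3.01], [-1.01, 2.22], [0.06, 2.58], [-1.02, 4.17], [0.09, 2.62], [-3.14, 3.14]. Speed limits (rad/s): [2.57, 2.57, 3.14, 3.14, 3.14, 3.14].

## Interface

Orientations are given as a rotation vector (axis times angle).
In Python, from station import telemetry, optics, ctrl gives the robot as it stands.
- The arm moves only by the shell command python3 -m pendant 'ROWS' [FORCE]. ROWS is JSON, one flat list of numbers, 7 for each row, row after row: the turn, a rotation vector about the tool's x, y, z as a fraction of full scale, then the shift along the tool's x, y, z as a fraction of full scale, then the opening, from 0 (shut) to 1 (fully open). In form: [ax, ay, az, tx, ty, tz, fingers, ax, ay, az, tx, ty, tz, fingers, ...]. A call has 1 to 12 rows; each row is the pose to reach, as a shift and turn from the pose commanded when the call began, along the tool's axes at that moment; what a row does not reach only later rows make up. Full scale, the value 1, is 300 mm for a shift and 30 degrees for a turn. A row lasts 1/8 s, in which the tool goes at most 62.5 mm and 10.7 degrees, less where a joint would pass 70% of its speed; a pose out of reach is approached as far as the arm can. A call with a number of a shift or a turn outside -1 to 1 is refused whole. A call with a gripper value outside its range is refused whole. The fingers move at their own pace and stop on an object; FORCE is the grip in N (left out, the last holds). Time passes only in rows, so rows that repeat a pose let the fingers close. It gives the time, the measured TCP pose, the force, the opening and the grip force at its end, in the units of the state.
- telemetry.get_obs(): the state, without advancing time (a new reading comes with each control period).
- optics.get_image(name): name is "scene" or "side" or "wrist"; returns a dict with "image" (400x640x3 uint8, red, green, blue), "depth" (400x640 float32, m along the optical axis (not along the pixel's ray), 0 where there is no reading), "fx", "fy", "cx", "cy" (pixels), "rvec" (rotation vector, rad) and "tvec" (3), from world to camera coordinates, as OpenCV has them. Camera axes: x right, y down, z forward; pixel columns grow to the right and rows downward; lengths in m; the calibration is good to about 2 mm. A picture is of the moment at which its call begins.
- ctrl.finish_job(): hands the job in; it is judged then, once.
The state is a dict: "t": time; "q": joint angles; "dq": joint speeds; "effort": joint torques, N m; "tool_pos": TCP position; "tool_rot": TCP orientation; "contact_force": force on the tool from outside, world axes, zero at the start; "wrist_torque": the same for the moment, N m; "opening": finger opening in m; "grip_force": force on a finger pad.
Only numpy, scipy, OpenCV 4.12 (cv2) and the standard library are available. Lean on these libraries where they do the work, as an engineer would, in place of code of your own. Each camera call takes 0.05 s, during which the arm holds its last target. There are 200 camera calls.

## Working session

There is one attempt and no reset: what is moved stays moved. The work goes in short steps, Python scripts to look and compute and a shell command to move; the robot and the scene stay as the last step left them, time stands still between calls to the robot, and variables do not carry over. Pictures are saved under pics/ and viewed, at most 10 in all, crops included, and the job is handed in when it is done.

```bash
mkdir -p pics
cat > h.py <<'E'
import numpy as np, cv2
from station import telemetry, optics, ctrl
from scipy.spatial.transform import Rotation as R
def grab(n):
    d=optics.get_image(n); np.savez(''+n+'.npz',**d); cv2.imwrite('pics/'+n+'_%d.png'%np.random.randint(1e6),d['image'][:,:,::-1]); return d
def cloud(d):
    v,u=np.mgrid[:400,:640]; z=d['depth']; c=np.stack([(u-d['cx'])/d['fx']*z,(v-d['cy'])/d['fy']*z,z],-1)
    return (c-np.ravel(d['tvec']))@R.from_rotvec(np.ravel(d['rvec'])).as_matrix()
def proj(d,p):
    return cv2.projectPoints(np.array(p,float).reshape(-1,3),np.array(d['rvec'],float),np.array(d['tvec'],float),np.array([[d['fx'],0,d['cx']],[0,d['fy'],d['cy']],[0,0,1.]]),None)[0].reshape(-1,2)
E
python3 - <<'E'
from h import *
ims=[]
for n in('scene','side','wrist'):
    d=grab(n); ims.append(d['image'][:,:,::-1]); print(n,-R.from_rotvec(np.ravel(d['rvec'])).as_matrix().T@np.ravel(d['tvec']))
print(telemetry.get_obs())
cv2.imwrite('pics/a.png',ims[0]);cv2.imwrite('pics/b.png',cv2.resize(np.hstack(ims[1:]),(800,250)))
E
```

```text
scene [-0.41506774 -0.88045584  0.92044082]
side [-0.04448923  0.79051183  0.86690613]
wrist [ 0.28953841 -0.55828696  0.37277309]
{'t': 0.15, 'q': array([-1.32504624e+00,  5.32243397e-02,  1.61398525e+00, -1.47247943e-05,
        1.47602085e+00, -1.18975464e-01]), 'dq': array([-7.22373962e-05,  5.19788528e-05, -3.94529171e-03, -6.36553277e-04,
       -1.67866660e-03, -1.10066004e-03]), 'effort': array([ 3.55755474e-04, -3.94239807e+01, -3.70722842e+01, -6.22528137e-05,
        4.67886479e-03, -2.32498991e-05]), 'tool_pos': array([ 0.22282255, -0.5834005 ,  0.23032961]), 'tool_rot': array([-3.08789168e+00, -5.69445276e-01,  1.85844686e-04]), 'contact_force': array([ 0.29359306,  0.14096807, -0.62834718]), 'wrist_torque': array([ 0.01470304,  0.00656322, -0.00526488]), 'grip_force': 0.0, 'opening': 0.08550516731552711}
```

View pics/a.png

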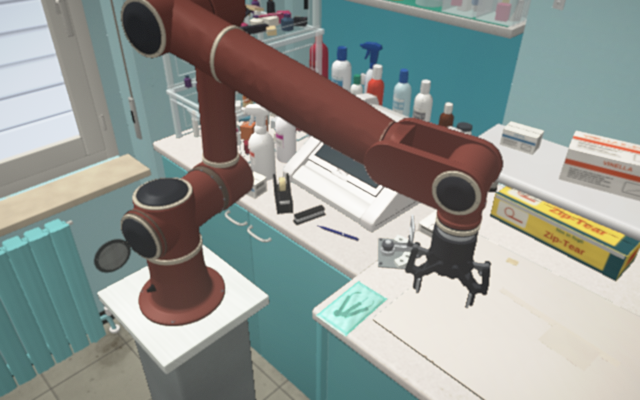

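View pics/b.png

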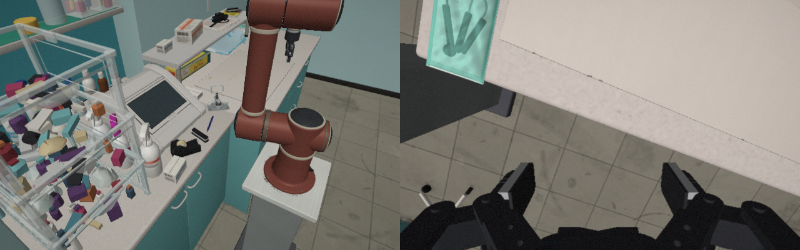

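The scene view shows the teal pouch at about (352,306), on the robot's side of the stand, which sits at (395,250) and is partly hidden by the gripper. In the side view the stand is near pixel (344,157). Next I'll take points on the stand.

Run:
```python
from h import *
d=dict(np.load('side.npz'));P=cloud(d)
s=dict(np.load('scene.npz'));Q=cloud(s)
for nm,C,(u,v) in(('side',P,(344,157)),('scene',Q,(395,250)),('pouch',Q,(352,306))): print(nm,C[v-1:v+2,u-1:u+2].reshape(-1,3).mean(0).round(3))
hsv=cv2.cvtColor(s['image'],cv2.COLOR_RGB2HSV)
m=(hsv[...,0]>75)&(hsv[...,0]<95)&(hsv[...,1]>50)&(Q[...,2]>.005)&(Q[...,2]<.04)&(Q[...,0]>.2)
p=Q[m]; print('pouch',len(p),p.mean(0).round(3))
c=P[157,344]
for C,n in((P,'side'),(Q,'scene')):
    near=np.linalg.norm(C[...,:2]-c[:2],axis=-1)<.12
    for lo,hi in((.01,.03),(.03,.06),(.06,.085),(.085,.108),(.108,.14)):
        q=C[near&(C[...,2]>lo)&(C[...,2]<hi)]
        if len(q): print(n,lo,len(q),q.mean(0).round(3),q.min(0).round(3),q.max(0).round(3))
a=cv2.resize(d['image'][110:200,290:430],(800,514),interpolation=2)[:,:,::-1]
cv2.imwrite('pics/c.png',a)
a=cv2.resize(s['image'][200:340,310:500],(800,589),interpolation=2)[:,:,::-1]
cv2.imwrite('pics/d.png',a)
```

```text
side [ 0.527 -0.308  0.034]
scene [ 0.493 -0.296  0.023]
pouch [ 0.26  -0.342  0.013]
pouch 1566 [ 0.422 -0.364  0.014]
side 0.01 376 [ 0.521 -0.301  0.018] [ 0.431 -0.417  0.01 ] [ 0.637 -0.178  0.03 ]
side 0.03 161 [ 0.525 -0.277  0.041] [ 0.469 -0.337  0.03 ] [ 0.64  -0.178  0.06 ]
side 0.06 68 [ 0.531 -0.287  0.073] [ 0.492 -0.344  0.06 ] [ 0.573 -0.182  0.085]
side 0.085 18 [ 0.522 -0.32   0.097] [ 0.491 -0.345  0.086] [ 0.553 -0.296  0.107]
side 0.108 46 [ 0.524 -0.318  0.119] [ 0.493 -0.345  0.108] [ 0.553 -0.293  0.126]
scene 0.01 540 [ 0.529 -0.282  0.019] [ 0.43  -0.346  0.01 ] [ 0.641 -0.179  0.03 ]
scene 0.03 373 [ 0.526 -0.252  0.04 ] [ 0.471 -0.331  0.03 ] [ 0.641 -0.179  0.06 ]
scene 0.06 97 [ 0.546 -0.26   0.07 ] [ 0.495 -0.344  0.06 ] [ 0.582 -0.181  0.084]
scene 0.085 26 [ 0.512 -0.33   0.097] [ 0.493 -0.347  0.085] [ 0.555 -0.295  0.106]
scene 0.108 44 [ 0.52  -0.325  0.118] [ 0.494 -0.347  0.11 ] [ 0.551 -0.302  0.123]
```

View pics/c.png

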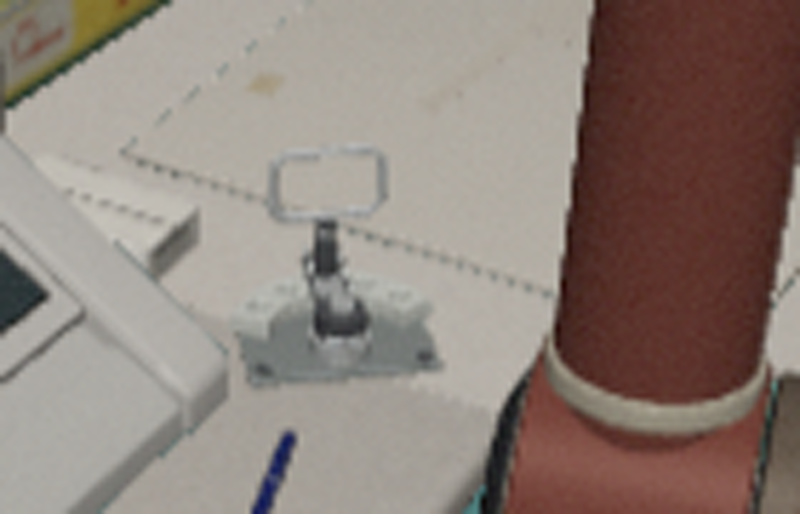

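View pics/d.png

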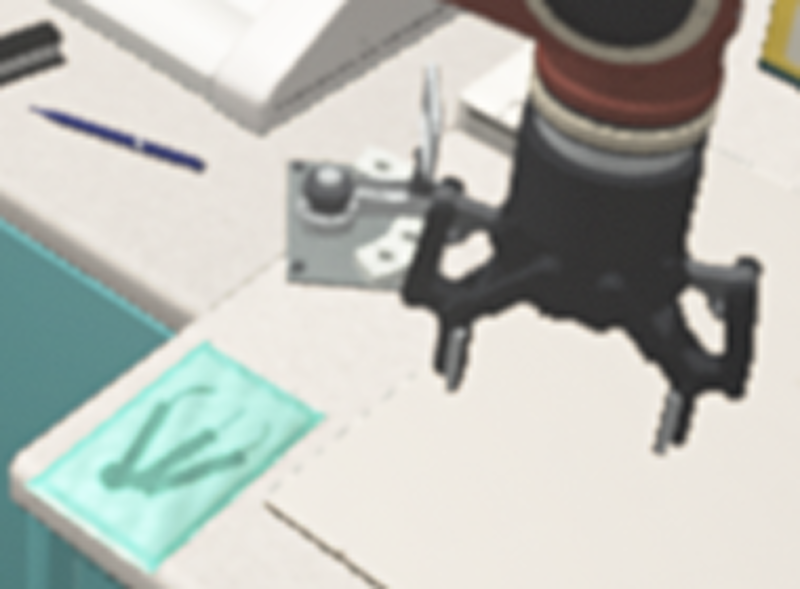

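Pouch is at (0.26, -0.34), which is the near side (-y), so the swing is -0.436 rad. Ring bar is near (0.523, -0.319). The white carton lies on the far side. I'll fit the bar line and work out the approach poses.

```bash
cat >> h.py <<'E'
def frame(yaw,pitch,s):
    z=np.array([np.cos(yaw)*np.cos(pitch),np.sin(yaw)*np.cos(pitch),-np.sin(pitch)])
    y=s*np.array([-np.sin(yaw),np.cos(yaw),0]); return np.stack([np.cross(y,z),y,z],1)
def go(p,M=None):
    o=telemetry.get_obs(); A=R.from_rotvec(o['tool_rot']).as_matrix()
    r=np.zeros(3) if M is None else R.from_matrix(A.T@M).as_rotvec()
    print('rot frac',(np.degrees(r)/30).round(3),'shift frac',((A.T@(np.array(p)-o['tool_pos']))/.3).round(4))
E
python3 - <<'E'
from h import *
q=[]
for n in('side','scene'):
    C=cloud(dict(np.load(n+'.npz'))); m=(np.linalg.norm(C[...,:2]-[.523,-.319],axis=-1)<.05)&(C[...,2]>.109)&(C[...,2]<.128)
    p=C[m][:,:2]; w=p-p.mean(0); v=np.linalg.svd(w)[2][0]; print(n,p.mean(0).round(4),np.degrees(np.arctan2(*v[::-1])).round(1),(w@v).min().round(4),(w@v).max().round(4), (p.mean(0)+v*((w@v).min()+(w@v).max())/2).round(4))
o=telemetry.get_obs();print(R.from_rotvec(o['tool_rot']).as_matrix().round(2))
for s in(1,-1):
    go([.45,-.24,.25],frame(np.radians(-49),np.radians(45),s));
E
```

```text
side [ 0.5236 -0.3189] -141.2 -0.0356 0.0382 [ 0.5226 -0.3197]
scene [ 0.52   -0.3247] -141.9 -0.0382 0.034 [ 0.5217 -0.3234]
[[ 0.93  0.36 -0.  ]
 [ 0.36 -0.93  0.  ]
 [ 0.   -0.   -1.  ]]
rot frac [-1.432 -1.003 -3.454] shift frac [ 1.1158 -0.7994 -0.0641]
rot frac [-0.915  1.307  2.202] shift frac [ 1.1158 -0.7994 -0.0641]
```

```bash
python3 -m pendant '[-0.1,0.15,0.25,0.17,-0.12,-0.08,0, -0.2,0.3,0.5,0.34,-0.24,-0.15,0, -0.305,0.436,0.734,0.5,-0.35,-0.18,0, -0.305,0.436,0.734,0.5,-0.35,-0.18,0]' 20
python3 - <<'E'
from h import *
go([.45,-.235,.25],frame(np.radians(-51.5),np.radians(45),-1)); print(telemetry.get_obs()['q'].round(2))
E
```

```text
t: 0.65
tool_pos: [0.3266, -0.4292, 0.2859]
tool_rot: [3.002, -0.028, 0.383]
contact_force: [-0.2, -0.0, 0.4]
opening: 0.0122
grip_force: 0.0
rot frac [-0.653  0.854  1.546] shift frac [ 0.3656 -0.6698  0.1419]
[-1.15 -0.35  1.9   0.18  1.38  0.42]
```

```bash
python3 -m pendant '[-0.1,0.15,0.25,0.06,-0.11,0.02,0, -0.2,0.3,0.5,0.12,-0.22,0.05,0, -0.32,0.42,0.76,0.18,-0.33,0.07,0, -0.32,0.42,0.76,0.18,-0.33,0.07,0]'
python3 - <<'E'
from h import *
go([.45,-.235,.25],frame(np.radians(-51.5),np.radians(45),-1)); print(telemetry.get_obs()['q'].round(2))
E
```

```text
t: 1.15
tool_pos: [0.3869, -0.3342, 0.2654]
tool_rot: [2.763, -0.61, 0.702]
contact_force: [0.1, -0.3, 0.2]
opening: -0.0001
grip_force: 0.0
rot frac [-0.335  0.443  0.788] shift frac [ 0.031  -0.3931  0.0255]
[-0.94 -0.63  2.17  0.16  1.09  1.03]
```

```bash
python3 -m pendant '[-0.1,0.15,0.25,0.01,-0.1,0.01,0, -0.22,0.3,0.52,0.02,-0.24,0.01,0, -0.33,0.44,0.79,0.03,-0.39,0.025,0, -0.335,0.443,0.788,0.031,-0.39,0.0255,0, -0.335,0.443,0.788,0.031,-0.39,0.0255,0]'
python3 - <<'E'
from h import *
M=frame(np.radians(-51.5),np.radians(45),-1);print(M.round(2))
go([.482,-.27,.18],M); print(telemetry.get_obs()['q'].round(2))
grab('wrist');d=dict(np.load('wrist.npz'));s=grab('scene')
cv2.imwrite('pics/e.png',cv2.resize(np.hstack([d['image'],s['image']])[:,:,::-1],(800,250)))
C=cloud(d); m=(np.linalg.norm(C[...,:2]-[.522,-.321],axis=-1)<.05)&(C[...,2]>.109)&(C[...,2]<.128)
p=C[m][:,:2]; w=p-p.mean(0); v=np.linalg.svd(w)[2][0]; print(p.mean(0).round(4),np.degrees(np.arctan2(*v[::-1])).round(1),(w@v).min().round(4),(w@v).max().round(4), (p.mean(0)+v*((w@v).min()+(w@v).max())/2).round(4))
E
```

```text
t: 1.78
tool_pos: [0.4505, -0.2381, 0.2516]
tool_rot: [2.366, -1.143, 0.98]
contact_force: [-0.2, -0.9, 0.1]
opening: -0.0002
grip_force: 0.0
[[ 0.44 -0.78  0.44]
 [-0.55 -0.62 -0.55]
 [ 0.71 -0.   -0.71]]
rot frac [ 0.005 -0.002 -0.   ] shift frac [-0.064  -0.0168  0.2739]
[-0.47 -0.71  2.31 -0.41  0.85  2.16]
[ 0.5253 -0.3175] -141.8 -0.0373 0.0374 [ 0.5252 -0.3176]
```

View pics/e.png

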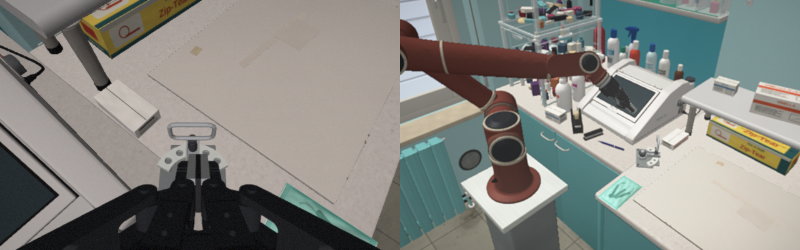

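The wrist view (left half) shows the ring at about (190,130), with the carton to its left (far side) and the pouch at lower right (near side). Before descending I'll check clearance to the sealer.

Run:
```python
from h import *
M=frame(np.radians(-51.5),np.radians(45),-1); T=np.array([.5172,-.3245,.0935])+.015*M[:,2]
for n in('side','scene'):  # old/new clouds: points near gripper volume at the final pose
    C=cloud(dict(np.load(n+'.npz'))).reshape(-1,3)
    if n=='scene': C=C[C[:,2]<.16]
    L=(C-T)@M; r=np.hypot(L[:,0],L[:,1]); m=(L[:,2]<-.06)&(L[:,2]>-.35)&(r<.12)&(C[:,2]>.005)
    print(n,m.sum()); i=np.where(m)[0]
    for k in i[np.argsort(r[i])][:5]: print(r[k].round(3),C[k].round(3),L[k].round(3))
go([.4952,-.2968,.1289],M)
```

```text
side 0
scene 0
rot frac [ 0.006 -0.002 -0.001] shift frac [-0.1183  0.0013  0.4633]
```

```bash
python3 -m pendant '[0,0,0,-0.06,0,0.1,0, 0,0,0,-0.118,0,0.22,0, 0,0,0,-0.118,0,0.34,0, 0,0,0,-0.118,0.0013,0.44,0, 0,0,0,-0.118,0.0013,0.463,0, 0,0,0,-0.118,0.0013,0.463,0]'
python3 - <<'E'
from h import *
d=grab('wrist');s=grab('side')
cv2.imwrite('pics/f.png',np.hstack([cv2.resize(d['image'][100:400,170:470],(400,400)),cv2.resize(s['image'][100:200,300:400],(400,400))])[:,:,::-1])
M=frame(np.radians(-51.5),np.radians(45),-1)
go([.5172,-.3245,.0935],M)
T=telemetry.get_obs()['tool_pos'];A=R.from_rotvec(telemetry.get_obs()['tool_rot']).as_matrix()
C=cloud(d); L=((C-T)@A)
m=(np.linalg.norm(C[...,:2]-[.5235,-.3195],axis=-1)<.05)&(C[...,2]>.109)&(C[...,2]<.128)&(L[...,2]>.01)
p=C[m]; w=p[:,:2]-p[:,:2].mean(0); v=np.linalg.svd(w,full_matrices=False)[2][0]; print(p.mean(0).round(4),np.degrees(np.arctan2(*v[::-1])).round(1),(p[:,:2].mean(0)+v*((w@v).min()+(w@v).max())/2).round(4))
f=L[(L[...,2]>-.03)&(L[...,2]<.0)&(abs(L[...,1])<.03)&(abs(L[...,0])<.03)]; print('finger pts',len(f),f.min(0).round(4),f.max(0).round(4))
for k in (-.025,-.015,-.006):
    g=f[abs(f[:,2]-k)<.004]; print(k,g.min(0).round(4),g.max(0).round(4)) if len(g) else 0
E
```

```text
t: 2.62
tool_pos: [0.4948, -0.2977, 0.1295]
tool_rot: [2.363, -1.148, 0.982]
contact_force: [0.4, 0.1, -0.4]
opening: -0.0004
grip_force: 0.0
rot frac [ 0.005 -0.008 -0.007] shift frac [-0.0055 -0.0008  0.1702]
[ 0.5249 -0.3176  0.1184] -141.8 [ 0.5251 -0.3174]
finger pts 1901 [ 0.0056 -0.0127 -0.03  ] [ 0.0115  0.0146 -0.0026]
-0.025 [ 0.0056 -0.0127 -0.029 ] [ 0.0115  0.0145 -0.021 ]
-0.015 [ 0.0057 -0.0126 -0.019 ] [ 0.0113  0.0146 -0.011 ]
-0.006 [ 0.0057 -0.0123 -0.01  ] [ 0.011   0.0138 -0.0026]
```

View pics/f.png

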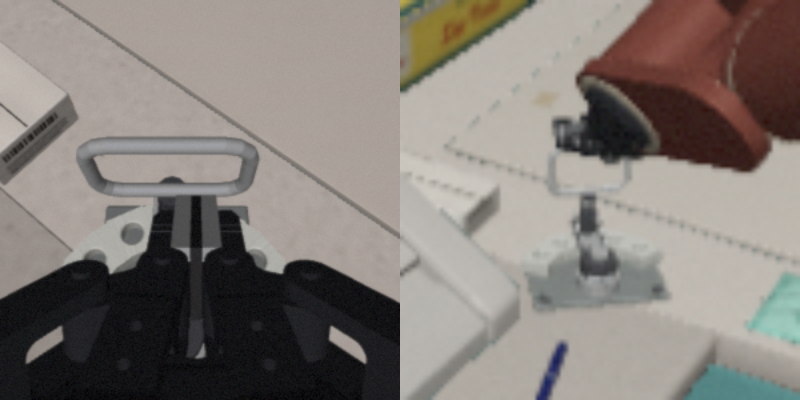

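The fingers (half-width 14 x 11 mm) line up with the ring, offset about 8 mm toward the near post. I'll flatten the slant by 7° for more clearance between the bars, then go in.

Run:
```python
from h import *
M=frame(np.radians(-51.5),np.radians(38),-1); C=np.array([.5175,-.3240,.0935])
for k in(-.045,-.02,.012): go(C+k*M[:,2],M)
```

```text
rot frac [ 0.006  0.225 -0.007] shift frac [-0.0237 -0.0022  0.0207]
rot frac [ 0.006  0.225 -0.007] shift frac [-0.0139 -0.0024  0.1035]
rot frac [ 0.006  0.225 -0.007] shift frac [-0.0013 -0.0028  0.2094]
```

```bash
python3 -m pendant '[0.003,0.12,-0.004,-0.024,-0.002,0,0, 0.006,0.225,-0.007,-0.024,-0.002,0.02,0, 0.006,0.225,-0.007,-0.024,-0.002,0.02,0, 0.006,0.225,-0.007,-0.019,-0.0023,0.06,0, 0.006,0.225,-0.007,-0.0139,-0.0024,0.1035,0, 0.006,0.225,-0.007,-0.0139,-0.0024,0.1035,0]'
python3 - <<'E'
from h import *
M=frame(np.radians(-51.5),np.radians(38),-1); C=np.array([.5175,-.3240,.0935])
go(C+.012*M[:,2],M)
E
```

```text
t: 3.48
tool_pos: [0.5079, -0.3117, 0.1056]
tool_rot: [2.275, -1.097, 1.108]
contact_force: [0.2, 0.5, -0.4]
opening: 0.0002
grip_force: 0.0
rot frac [0.    0.002 0.   ] shift frac [0.0003 0.0006 0.1057]
```

```bash
python3 -m pendant '[0,0,0,0,0,0.025,0, 0,0,0,0,0,0.045,0, 0,0,0,0,0,0.065,0, 0,0,0,0,0,0.085,0, 0,0,0,0,0,0.106,0, 0,0,0,0,0,0.106,0]'
python3 - <<'E'
from h import *
o=telemetry.get_obs();print(o['contact_force'])
d=grab('wrist');s=grab('side')
cv2.imwrite('pics/g.png',np.hstack([cv2.resize(d['image'][100:400,170:470],(400,400)),cv2.resize(s['image'][120:190,310:380],(400,400))])[:,:,::-1])
A=R.from_rotvec(o['tool_rot']).as_matrix(); print('up 10mm',(A.T@[0,0,.01]/.3).round(4),'bar step -25deg tool rot',(A.T@[0,0,-25/30]).round(3))
E
```

```text
t: 4.22
tool_pos: [0.5218, -0.332, 0.0886]
tool_rot: [2.285, -1.1, 1.102]
contact_force: [-0.5, -0.7, 0.2]
opening: -0.0
grip_force: 0.0
[-0.54372315 -0.68953541  0.20803629]
up 10mm [ 0.0261 -0.0001 -0.0208] bar step -25deg tool rot [-0.652  0.001  0.519]
```

View pics/g.png

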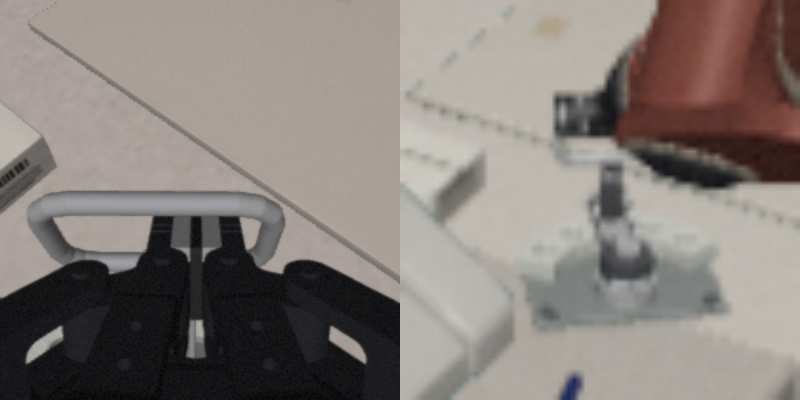

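The fingers pass through the ring under the top bar. Now the lift.

```bash
python3 -m pendant '[0,0,0,0.006,0,-0.005,0, 0,0,0,0.013,0,-0.0104,0, 0,0,0,0.021,0,-0.0166,0, 0,0,0,0.029,0,-0.023,0, 0,0,0,0.029,0,-0.023,0]'
python3 - <<'E'
from h import *
d=grab('wrist')
C=cloud(d); m=(np.linalg.norm(C[...,:2]-[.5235,-.3195],axis=-1)<.05)&(C[...,2]>.109)&(C[...,2]<.15)
p=C[m]; print(p.mean(0).round(4), np.percentile(p[:,2],[50,90]).round(4))
E
```

```text
t: 4.95
tool_pos: [0.5211, -0.3311, 0.099]
tool_rot: [2.286, -1.1, 1.101]
contact_force: [-1.5, 2.5, -4.7]
opening: 0.0002
grip_force: 2.4
[ 0.5092 -0.3036  0.1339] [0.1355 0.1456]
```

```bash
cat >> h.py <<'E'
def bar(c=(.5235,-.3195)):
    d=grab('wrist');o=telemetry.get_obs();A=R.from_rotvec(o['tool_rot']).as_matrix();C=cloud(d)
    L=(C-o['tool_pos'])@A
    m=(np.linalg.norm(C[...,:2]-np.array(c),axis=-1)<.05)&(C[...,2]>.108)&(C[...,2]<.145)&(abs(L[...,1])>.016)&(L[...,2]>-.02)
    p=C[m]; b=p[p[:,2]>np.percentile(p[:,2],98)-.006]; w=b[:,:2]-b[:,:2].mean(0); v=np.linalg.svd(w,full_matrices=False)[2][0]; s=w@v
    print('F',o['contact_force'].round(1),'top z',np.percentile(p[:,2],98).round(4),'centre',(b[:,:2].mean(0)+v*(s.min()+s.max())/2).round(4),'span',np.ptp(s).round(4),'ang',(np.degrees(np.arctan2(*v[::-1]))%180).round(1),'tcp',o['tool_pos'].round(4))
E
python3 -c "
from h import *
bar()"; python3 -m pendant '[0,0,0,0.004,0,-0.0032,0, 0,0,0,0.009,0,-0.0072,0, 0,0,0,0.014,0,-0.0112,0, 0,0,0,0.014,0,-0.0112,0]'; python3 -c "
from h import *
bar()"
```

```text
F [-1.9  3.3 -4. ] top z 0.1251 centre [ 0.5269 -0.3194] span 0.0727 ang 38.0 tcp [ 0.5211 -0.3311  0.0989]
t: 5.55
tool_pos: [0.5213, -0.3313, 0.1048]
tool_rot: [2.285, -1.1, 1.101]
contact_force: [-3.1, 4.7, -5.2]
opening: -0.0003
grip_force: 3.6
F [-2.9  4.7 -4.6] top z 0.1307 centre [ 0.5265 -0.3192] span 0.0734 ang 38.3 tcp [ 0.5212 -0.3313  0.1047]
```

```bash
python3 -m pendant '[0,0,0,0.005,0,-0.004,0, 0,0,0,0.0105,0,-0.0084,0, 0,0,0,0.0105,0,-0.0084,0, 0,0,0,0.0105,0,-0.0084,0]'
python3 - <<'E'
from h import *
bar()
# swing: rotate the tool about the pivot by -ang (world z)
o=telemetry.get_obs();A=R.from_rotvec(o['tool_rot']).as_matrix();a=np.array([.6225,-.7826]);pv=np.array([.524,-.319])-.06*a;print('pivot',pv)
for g in(5,10,15,20,25,30):
    Z=R.from_euler('z',-g,degrees=True).as_matrix();q=Z@(np.r_[o['tool_pos'][:2]-pv,0]);q=np.r_[q[:2]+pv,o['tool_pos'][2]]
    go(q,Z@A)
E
```

```text
t: 6.1
tool_pos: [0.5212, -0.3313, 0.1087]
tool_rot: [2.285, -1.1, 1.101]
contact_force: [-2.7, 4.7, -5.0]
opening: 0.0
grip_force: 3.8
F [-2.9  4.7 -5.8] top z 0.1348 centre [ 0.5268 -0.3193] span 0.0728 ang 38.1 tcp [ 0.5212 -0.3313  0.1087]
pivot [ 0.48665  -0.272044]
rot frac [-0.13   0.     0.104] shift frac [-0.0023  0.0196 -0.003 ]
rot frac [-0.261  0.     0.208] shift frac [-0.0057  0.0388 -0.0072]
rot frac [-0.391  0.001  0.312] shift frac [-0.0101  0.0574 -0.0128]
rot frac [-0.521  0.001  0.416] shift frac [-0.0155  0.0754 -0.0196]
rot frac [-0.651  0.001  0.52 ] shift frac [-0.0219  0.0925 -0.0277]
rot frac [-0.782  0.001  0.624] shift frac [-0.0292  0.1087 -0.0368]
```

```bash
python3 -m pendant '[-0.065,0,0.052,-0.001,0.01,-0.0015,0, -0.13,0,0.104,-0.0023,0.0196,-0.003,0, -0.195,0,0.156,-0.004,0.029,-0.005,0, -0.261,0,0.208,-0.0057,0.0388,-0.0072,0, -0.325,0,0.26,-0.008,0.048,-0.01,0, -0.391,0.001,0.312,-0.0101,0.0574,-0.0128,0, -0.391,0.001,0.312,-0.0101,0.0574,-0.0128,0]'; python3 -c "
from h import *
bar((.513,-.325))"
```

```text
t: 7.02
tool_pos: [0.5011, -0.3372, 0.112]
tool_rot: [2.088, -1.363, 0.976]
contact_force: [-1.6, 4.6, -18.3]
opening: -0.0001
grip_force: 8.9
F [ -0.5   5.7 -20.2] top z 0.1387 centre [ 0.5097 -0.3287] span 0.0708 ang 22.6 tcp [ 0.501  -0.3373  0.112 ]
```

The arm followed by about 15.5°, but the pin has risen to its stop (20 N), so I'll lower 4 mm right away.

```bash
python3 -m pendant '[0,0,0,-0.0105,0,0.0084,0, 0,0,0,-0.0105,0,0.0084,0]'
python3 - <<'E'
from h import *
bar((.51,-.328))
o=telemetry.get_obs();A=R.from_rotvec(o['tool_rot']).as_matrix();pv=np.array([ 0.48665,-0.272044])
for g in(3,5,7,9,11):
    Z=R.from_euler('z',-g,degrees=True).as_matrix();q=Z@(np.r_[o['tool_pos'][:2]-pv,0]);q=np.r_[q[:2]+pv,o['tool_pos'][2]]
    go(q,Z@A)
print((A.T@[0,0,.01]/.3).round(4))
E
```

```text
t: 7.32
tool_pos: [0.5021, -0.3377, 0.1116]
tool_rot: [2.09, -1.363, 0.98]
contact_force: [-2.2, 11.4, -12.8]
opening: -0.0
grip_force: 8.7
F [ -2.4  11.2 -13.3] top z 0.1382 centre [ 0.5111 -0.3286] span 0.0713 ang 23.1 tcp [ 0.5021 -0.3376  0.1116]
rot frac [-0.077  0.001  0.064] shift frac [-0.0015  0.0115 -0.0019]
rot frac [-0.128  0.001  0.107] shift frac [-0.0028  0.0191 -0.0035]
rot frac [-0.179  0.001  0.15 ] shift frac [-0.0042  0.0266 -0.0052]
rot frac [-0.23   0.002  0.193] shift frac [-0.0058  0.034  -0.0072]
rot frac [-0.281  0.002  0.235] shift frac [-0.0075  0.0413 -0.0093]
[ 0.0256 -0.0002 -0.0214]
```

```bash
python3 -m pendant '[0,0,0,-0.008,0,0.006,0, 0,0,0,-0.012,0,0.009,0, 0,0,0,-0.012,0,0.009,0]'; python3 -c "
from h import *
bar((.51,-.328))"
```

```text
t: 7.75
tool_pos: [0.5034, -0.338, 0.1113]
tool_rot: [2.092, -1.362, 0.983]
contact_force: [-3.8, 15.7, -5.2]
opening: -0.0001
grip_force: 7.5
F [-3.3 15.8 -6.6] top z 0.1374 centre [ 0.5119 -0.3283] span 0.0725 ang 23.5 tcp [ 0.5034 -0.3379  0.1113]
```

The tool is wedged radially outward, about 16 N along the arm. I'll ease back toward the pivot.

```bash
python3 -m pendant '[0,0,0,-0.003,0,-0.004,0, 0,0,0,-0.006,0,-0.008,0, 0,0,0,-0.0085,0,-0.0105,0, 0,0,0,-0.0085,0,-0.0105,0]'; python3 -c "
from h import *
bar((.51,-.328))"
```

```text
t: 8.3
tool_pos: [0.5016, -0.336, 0.1124]
tool_rot: [2.088, -1.362, 0.983]
contact_force: [1.6, 1.6, -8.8]
opening: 0.0
grip_force: 3.9
F [ 1.5  1.6 -8.4] top z 0.1389 centre [ 0.5106 -0.3273] span 0.0697 ang 22.7 tcp [ 0.5016 -0.336   0.1124]
```

```bash
python3 -m pendant '[0,0,0,-0.005,0,0.004,0, 0,0,0,-0.009,0,0.0075,0, 0,0,0,-0.009,0,0.0075,0]'
python3 - <<'E'
from h import *
bar((.51,-.328))
E
```

```text
t: 8.72
tool_pos: [0.5013, -0.336, 0.1098]
tool_rot: [2.09, -1.363, 0.981]
contact_force: [2.1, 1.7, -5.2]
opening: -0.0001
grip_force: 2.4
F [ 0.6  1.2 -5.1] top z 0.1364 centre [ 0.5103 -0.3273] span 0.0714 ang 22.5 tcp [ 0.5012 -0.336   0.1098]
```

```bash
python3 -m pendant '[-0.045,0,0.037,-0.0015,0.0066,-0.002,0, -0.09,0,0.075,-0.003,0.013,-0.004,0, -0.135,0.001,0.112,-0.0045,0.02,-0.006,0, -0.179,0.001,0.15,-0.006,0.0266,-0.0078,0, -0.179,0.001,0.15,-0.006,0.0266,-0.0078,0]'
python3 - <<'E'
from h import *
bar((.505,-.33))
E
```

```text
t: 9.4
tool_pos: [0.4915, -0.3361, 0.1123]
tool_rot: [1.989, -1.478, 0.92]
contact_force: [1.0, 1.0, -5.8]
opening: -0.0001
grip_force: 2.3
F [ 1.9  0.2 -5.3] top z 0.1385 centre [ 0.5024 -0.329 ] span 0.0704 ang 13.9 tcp [ 0.4915 -0.3361  0.1122]
```

Swung to about -24.3°, nearly over the hole. Now lowering.

```bash
python3 -m pendant '[0,0,0,-0.006,0,0.005,0, 0,0,0,-0.012,0,0.01,0, 0,0,0,-0.018,0,0.015,0, 0,0,0,-0.024,0,0.02,0, 0,0,0,-0.030,0,0.025,0, 0,0,0,-0.030,0,0.025,0]'
python3 - <<'E'
from h import *
bar((.503,-.33))
E
```

```text
t: 10.2
tool_pos: [0.491, -0.3361, 0.1042]
tool_rot: [1.996, -1.482, 0.914]
contact_force: [1.2, 1.8, -4.9]
opening: -0.0002
grip_force: 2.4
F [ 1.7  2.1 -4.5] top z 0.1306 centre [ 0.5018 -0.3291] span 0.0694 ang 13.5 tcp [ 0.491  -0.3361  0.1042]
```

```bash
python3 -m pendant '[0,0,0,-0.006,0,0.005,0, 0,0,0,-0.012,0,0.01,0, 0,0,0,-0.018,0,0.015,0, 0,0,0,-0.024,0,0.02,0, 0,0,0,-0.030,0,0.025,0, 0,0,0,-0.030,0,0.025,0]'
python3 - <<'E'
from h import *
bar((.503,-.33))
E
```

```text
t: 11.0
tool_pos: [0.4904, -0.3359, 0.0961]
tool_rot: [2.003, -1.487, 0.907]
contact_force: [0.9, 2.2, -3.5]
opening: 0.0001
grip_force: 2.0
F [ 1.4  2.6 -4.4] top z 0.1226 centre [ 0.5016 -0.3293] span 0.07 ang 13.2 tcp [ 0.4904 -0.3359  0.0962]
```

```bash
python3 -m pendant '[0,0,0,-0.005,0,0.004,0, 0,0,0,-0.01,0,0.008,0, 0,0,0,-0.015,0,0.0125,0, 0,0,0,-0.015,0,0.0125,0]'
python3 - <<'E'
from h import *
bar((.503,-.33))
o=telemetry.get_obs();print(R.from_rotvec(o['tool_rot']).as_matrix().round(3))
E
```

```text
t: 11.55
tool_pos: [0.4904, -0.3362, 0.0929]
tool_rot: [2.006, -1.489, 0.904]
contact_force: [-0.0, 0.5, 0.8]
opening: 0.0001
grip_force: 0.0
F [-0.3  1.   0. ] top z 0.121 centre [ 0.5016 -0.3303] span 0.0694 ang 14.7 tcp [ 0.4904 -0.3361  0.0929]
[[ 0.19  -0.956  0.223]
 [-0.639 -0.293 -0.711]
 [ 0.745 -0.008 -0.666]]
```

Contact force is zero and the bar top reads 121 mm, so the pin is home. Withdrawing along the finger axis.

```bash
python3 -m pendant '[0,0,0,-0.004,-0.007,0,0, 0,0,0,-0.004,-0.01,-0.02,0, 0,0,0,-0.004,-0.01,-0.05,0, 0,0,0,-0.004,-0.01,-0.09,0, 0,0,0,-0.004,-0.01,-0.15,0, 0,0,0,-0.004,-0.01,-0.22,0, 0,0,0,-0.004,-0.01,-0.3,0, 0,0,0,-0.004,-0.01,-0.36,0, 0,0,0,-0.004,-0.01,-0.36,0]'
python3 - <<'E'
from h import *
d=grab('wrist');s=grab('scene');e=grab('side')
C=cloud(d); m=(np.linalg.norm(C[...,:2]-[.502,-.331],axis=-1)<.05)&(C[...,2]>.109)&(C[...,2]<.128)
p=C[m]; w=p[:,:2]-p[:,:2].mean(0); v=np.linalg.svd(w,full_matrices=False)[2][0]
print('bar',p.mean(0).round(4),'top',np.percentile(p[:,2],98),'ang',np.degrees(np.arctan2(*v[::-1]))%180)
cv2.imwrite('pics/k.png',np.hstack([cv2.resize(d['image'],(420,400))[:,:,::-1],cv2.resize(e['image'][110:200,300:390],(380,400))[:,:,::-1]]))
E
```

```text
t: 12.72
tool_pos: [0.4695, -0.2565, 0.1652]
tool_rot: [2.007, -1.489, 0.908]
contact_force: [0.4, -1.2, -0.9]
opening: -0.0001
grip_force: 0.0
bar [ 0.5004 -0.3286  0.1182] top 0.12114572734247225 ang 12.260230358721032
```

View pics/k.png

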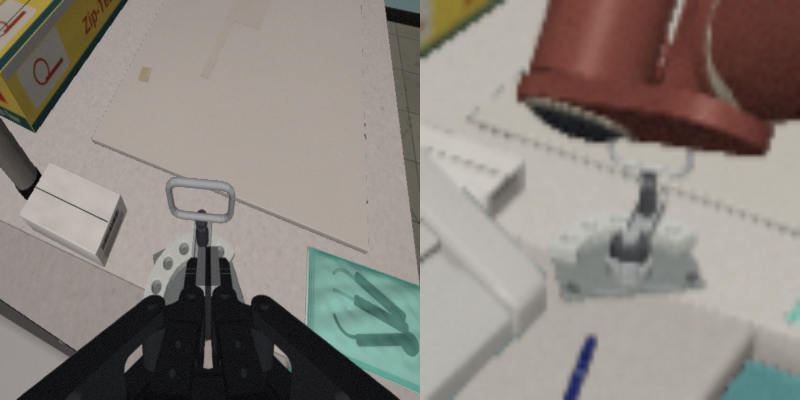

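The wrist view shows the fingers clear of the ring at (200,200), three free holes on the far side of the arm, and the pouch and carton where they were. Bar height matches its home value and the arm is at about -26°.

```bash
python3 -c "
from station import ctrl
print(ctrl.finish_job())"
```

```text
the job is handed in; nothing more can be done
None
```

The job is handed in; no verdict came back. By my measurements the guide arm is one hole toward the pouch (near side, about -26°) with the pin home, and the fingers are clear. The pouch and carton looked unmoved; I did not re-check the other loose items. The tool pressed about 20 N on the ring mid-swing, under the 25 N limit.

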